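# Set the adjustable wrench to the anchor nut and tighten it to the mark

### The arm

A 6-joint arm with a two-finger parallel gripper is mounted at the origin on the work surface. World frame = base frame: x ahead of the robot, y to its left, z up, the work surface at z = 0. Lengths are in m, angles in rad, forces in N, time in s.
With the tool pointing down it reaches from about 0.375 to 0.975 m from the base axis. Payload 3.8 kg.
Tool frame: the origin (TCP) lies at the very end of the fingers, on their centre line; the grasp point (between the pads) lies bot.hold_point_z behind it (bot.hold_point_z is the distance from the TCP to the grasp point, in m); z points along the fingers, y is the line along which they close (so a half turn about z gives the same grasp; the last joint's range is limited). The gripper opens to 85 mm and grips with 20 to 120 N. Pads are 22 mm wide; open, the fingers measure 114 mm over their backs; the gripper's body (76 mm by 85 mm) begins 54 mm behind the grasp point. The pads swing forward as they close: fully open they stand 13 mm farther back than shut.
Start: joints at [-1.151, 0.264, 1.604, -0, 1.274, -0.037], TCP at [0.298, -0.606, 0.231] pointing down, gripper open.
Joint ranges: [-2.63, 2.63], [-0.94, 2.18], [0.31, 2.57], [-1.31, 4.45], [0, 2.66], [-2.55, 2.55]. Speed limits (rad/s): [2.57, 2.57, 3.14, 3.14, 3.14, 3.14].

### API

Orientations are given as a rotation vector (axis times angle).
In Python, from workcell import bot, eyes, order gives the robot as it stands (bot), with the cameras (eyes) and the job (order).
- The arm moves only by the tool drive_effector, called after "Call:" as name(argument=value, ...) on one line, values as JSON. Schema: {"type":"object","properties":{"ticks":{"type":"array","items":{"type":"array","items":{"type":"number"},"minItems":4,"maxItems":4},"minItems":1,"maxItems":5},"finger_gap":{"type":"number"},"grip_force":{"type":"number"},"only":{"type":"string"},"quiet":{"type":"boolean"},"lines":{"type":"string"}},"required":["ticks"],"additionalProperties":false}. ticks is a list of rows, 1 to 5 of them, each of 4 numbers: dx, dy, dz in m, then a turn about the tool's z in rad; each row shifts and turns the commanded pose from where the row before left it, along the tool's axes as they then stand; what a row does not reach is not made up. A row lasts 1/8 s, in which the tool goes at most 0.0625 m and 0.188 rad, less where a joint would pass 70% of its speed; a pose out of reach is approached as far as the arm can. finger_gap is the opening from 0.0 (shut) to 1.0 (fully open), set as the call begins (left out keeps the last). The fingers move at their own pace and stop on an object; grip_force is the grip in N (left out, the last holds). Time passes only in rows, so rows that do not move let the fingers close. The tool returns the time, the measured TCP pose, the force, the opening and the grip force at its end. only (a regular expression) keeps the lines of the reply that match it, lines (a string "A,B") keeps lines A to B, and quiet returns only ok. Input that does not fit is refused with a message, and nothing moves.
- bot.read_state(): the state, without advancing time (a new reading comes with each control period).
- eyes.read_camera(name): name is "side" or "top"; returns the picture (480x640x3 uint8, red, green, blue); there is no depth.
- eyes.camera_info(name): a dict with "intrinsics" (3x3 intrinsics, pixels), "extrinsics" (4x4, takes a point from camera to world coordinates). Camera axes: x right, y down, z forward; pixel columns grow to the right and rows downward; lengths in m; the calibration is good to about 2 mm. A picture is of the moment at which its call begins. camera_info takes no time and is no camera call.
- order.finish_job(): hands the job in; it is judged then, once.
The state is a dict: "time": time; "q": joint angles; "joint_vel": joint speeds; "joint_torque": joint torques, N m; "tool_pos": TCP position; "tcp_rot": TCP orientation; "wrist_force": force on the tool from outside, world axes, zero at the start; "torque": the same for the moment, N m; "width": opening from 0.0 (shut) to 1.0 (fully open); "grip_force": force on a finger pad.
Only numpy, scipy, OpenCV 4.12 (cv2) and the standard library are available. Lean on these libraries where they do the work, as an engineer would, in place of code of your own. Each camera call takes 0.05 s, during which the arm holds its last target. There are 200 camera calls.

### The job

The red-handled adjustable wrench lies around the big brass nut on the shelf deck with its jaws too wide. Roll its worm until the jaws just fit the nut, then swing the wrench clockwise (seen from above) until the white stripe on the nut points at the yellow mark on the deck. Leave the wrench lying on the nut, and do not disturb the spare blue-handled wrench.

Things in the scene. Friction and masses are not known exactly. Their poses are not given: they have to be found in the camera images.
- wrench: Red-handled adjustable wrench, 315 mm long, 0.55 kg, loose, flat on the deck. Origin on its underside, midway along the jaws, 16 mm from the fixed jaw's face (at y -16 mm), so about on the nut's axis. x points out of the mouth, z up. Handle from x = -90 to -277 mm, 24 mm wide, 16 mm high, underside on the deck. Head 22 mm high, y -30 to +41 mm, x -91 to +18 mm.
- worm_top (a point): Top of the wrench's brass worm: a gritty wheel 24 mm in diameter, 24 mm wide, axle along the wrench's y, 58 mm behind its origin, 34 mm above its underside, 12 mm proud of the head. Axes as the wrench's. Press closed fingertips 4 to 7 mm down on it (the deck gives) and drag along the wrench's +x, towards the nut: it rolls and the jaws close; -x opens them.
- jaw (a joint): Travel of the movable jaw, m, growing as the jaws close; opening = 44 mm minus this, so they are tight on the nut at about 0.014. It starts between 0 and 0.006. The worm moves it 5 mm per radian, that is per 12 mm of fingertip travel, takes about 5 N to roll and stays where it is left. Once the jaws are tight the fingertips just slip over the worm.
- nut (a joint): Angle of the brass hex nut, rad, growing clockwise seen from above; it starts near 0 and its white stripe points at the yellow mark at 0.70. Light drag: about 0.12 N m.
- nut_top (a point): Centre of the top of the brass hex nut (30 mm across flats, 34.6 mm across corners) on its fixed upright bolt, 22 mm above the deck's top; the bolt's end is flush with it. The white paint stripe (7 mm wide) runs over its top from the centre out to one corner and down that corner; at the start it is the corner in the mouth of the wrench.
- mark (a point): Middle of the yellow painted line (47 mm long, 9 mm wide) on the deck's top, 60 mm from the nut's axis and pointing at it. The deck is a galvanised plate 300 x 420 mm, its top 30 mm above the bench. It cannot slide, but rests on a soft foam pad: pressed down (with wrench and nut) it gives about 1.5 N per mm, up to 10 mm.
- spare_wrench: Another adjustable wrench, blue handle, 315 mm long, loose on the bench away from the deck. Origin on its underside about mid-length, jaws along its +x axis. A bystander.

How it is judged:
On the way:
1. the jaws fit the nut (opening under 33 mm) before it has been turned by more than 0.2 rad (value of joint jaw above 0.011 m and value of joint nut below 0.2 rad), for 0.2 s.
At the end, for the whole second after the job is handed in: The nut's stripe points at the yellow mark within 0.2 rad (11 degrees), the jaws are still closed on the nut (opening under 33.5 mm), and the wrench lies flat (within 7 degrees) and still, with its origin within 15 mm of the nut's axis (value of joint nut between 0.5 and 0.9 rad and value of joint jaw above 0.0105 m and horizontal distance between wrench and nut_top below 0.015 m and angle between wrench's own z axis and vertical below 0.12 rad and linear speed of wrench below 0.02 m/s); the robot touches nothing.
It fails at once if the spare blue-handled wrench is moved by more than 30 mm (distance of spare_wrench from where it was at the start of the episode above 0.03 m).
It also fails if it takes over 72 s, if anything falls off the work surface, if the arm or the gripper's body presses on something with over 40 N, if the wrist force passes 120 N, or if a joint passes its speed limit or range.

## Working session

There is one attempt and no reset: what is moved stays moved. The work goes in short steps, Python scripts to look and compute and a tool call to move; the robot and the scene stay as the last step left them, time stands still between calls to the robot, and variables do not carry over. Pictures are saved under pics/ and viewed, at most 10 in all, crops included, and the job is handed in when it is done.

```bash
ls; mkdir -p pics; python3 - <<'E'
from workcell import bot, eyes, order
import cv2
for n in("top","side"):
    cv2.imwrite(f"pics/{n}0.png",eyes.read_camera(n)[:,:,::-1]); i=eyes.camera_info(n); print(i["intrinsics"],i["extrinsics"])
s=bot.read_state(); print(s["time"],s["tool_pos"],s["tcp_rot"],s["width"],bot.hold_point_z)
E
```

```text
pics
workcell.py
[[466.88150001   0.         321.13686033]
 [  0.         466.88150001 229.10708154]
 [  0.           0.           1.        ]] [[-1.43992855e-04 -9.81594629e-01  1.90976344e-01  4.13356671e-01]
 [-9.99688036e-01 -4.62856356e-03 -2.45439878e-02 -1.21768946e-01]
 [ 2.49761928e-02 -1.90920301e-01 -9.81287740e-01  9.73450632e-01]
 [ 0.00000000e+00  0.00000000e+00  0.00000000e+00  1.00000000e+00]]
[[473.62000498   0.         328.91261246]
 [  0.         473.62000498 233.00999424]
 [  0.           0.           1.        ]] [[-0.98731156 -0.12896586  0.09264826  0.49880909]
 [-0.15785338  0.73364411 -0.66094526  0.4456296 ]
 [ 0.01726852 -0.66718373 -0.744693    0.75853726]
 [ 0.          0.          0.          1.        ]]
0.1 [ 0.2974672  -0.60518939  0.23006951] [-3.05802169e+00 -7.10949016e-01  6.27971029e-04] 0.9986359260782692 0.0187
```

View pics/top0.png

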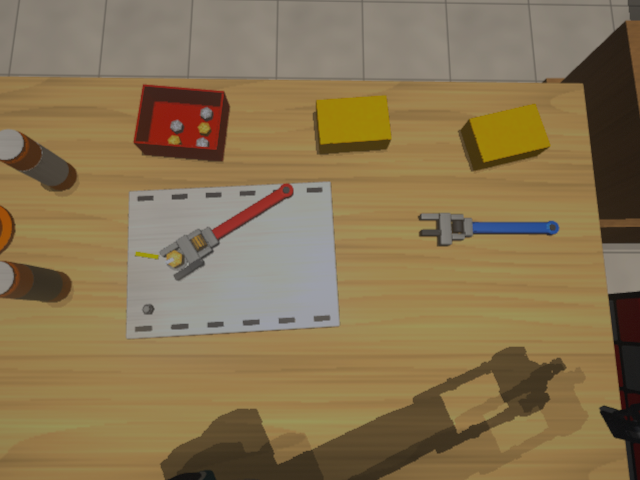

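View pics/side0.png

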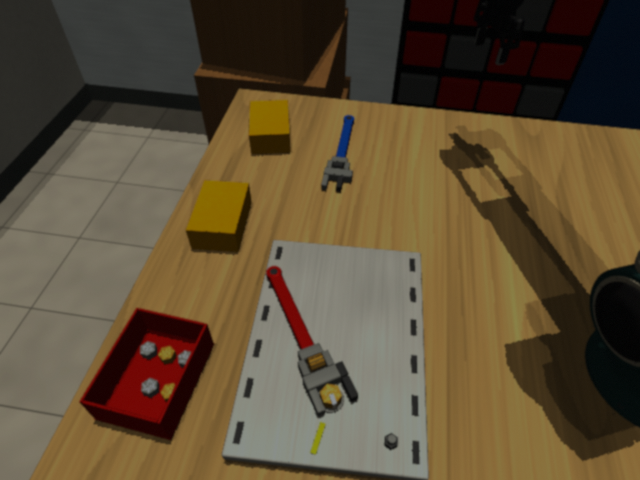

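The top view shows the red wrench with its nut near (175,258), worm near (198,242), mark near (147,255) and handle end near (286,190). In the side view the nut is near (331,396), the worm near (317,356) and the mark near (318,438). I'll zoom in for exact pixels.

```bash
python3 - <<'E'
import cv2,numpy as np
a=cv2.imread("pics/top0.png")[170:300,125:305]; b=cv2.imread("pics/side0.png")[255:465,255:375]
a=cv2.resize(a[50:120,0:105],None,fx=5,fy=5,interpolation=cv2.INTER_CUBIC)  # origin (125,220)
b=cv2.resize(b[80:210,0:110],None,fx=4,fy=4,interpolation=cv2.INTER_CUBIC) # origin (255,335)
print(a.shape,b.shape)
c=np.zeros((600,800,3),np.uint8)
c[:350,:525]=a
cv2.imwrite("pics/za.png",a);cv2.imwrite("pics/zb.png",b)
E
```

```text
(350, 525, 3) (520, 440, 3)
```

View pics/za.png

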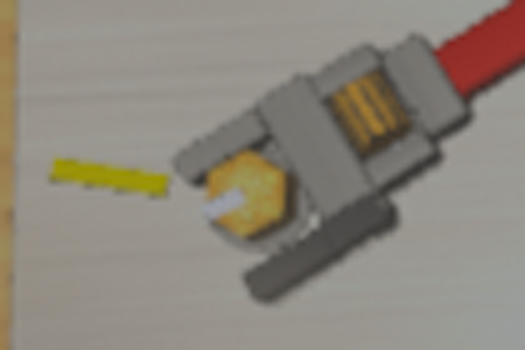

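View pics/zb.png

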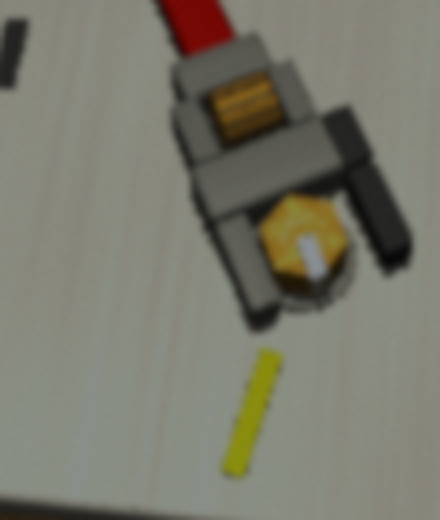

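Zoomed views: in the top view the nut centre is (174.6,258), worm (199,242), mark (147,255.4) and handle ring (286,190). In the side view they are (330.8,394.5), (316.5,361.5), (317.8,438) and (274.5,272). The stripe points out of the mouth.

```bash
cat > h.py <<'E'
from workcell import bot, eyes, order
import numpy as np, cv2
from scipy.spatial.transform import Rotation as R
def ray(n,p):
    i=eyes.camera_info(n);E=np.array(i["extrinsics"]);d=E[:3,:3]@np.linalg.solve(np.array(i["intrinsics"]),[*p,1.]);return E[:3,3],d/np.linalg.norm(d)
def tri(a,b):
    (c,d),(e,f)=ray("top",a),ray("side",b)
    s=np.linalg.lstsq(np.c_[d,-f],e-c,rcond=None)[0];P,Q=c+s[0]*d,e+s[1]*f
    return (P+Q)/2,np.linalg.norm(P-Q)
def atz(n,p,z):
    c,d=ray(n,p);return c+d*(z-c[2])/d[2]
def totool(dw):  # world displacement in tool axes
    return R.from_rotvec(bot.read_state()["tcp_rot"]).inv().apply(dw)
E
python3 - <<'E'
from h import *
np.set_printoptions(precision=4,suppress=True)
D=dict(nut=((174.6,258),(330.8,394.5),.052),worm=((199,242),(316.5,361.5),.064),mark=((147,255.4),(317.8,438),.03),ring=((286,190),(274.5,272),.046))
for k,(a,b,z) in D.items(): print(k,*tri(a,b),atz("top",a,z)[:2],atz("side",b,z)[:2])
print(R.from_rotvec(bot.read_state()["tcp_rot"]).as_matrix())
E
```

Call:
drive_effector(ticks=[[0,0,0,-0.12],[0,0,0,0],[0,0,0,0]], finger_gap=0)

```text
time: 0.48
tool_pos: [0.2976, -0.6056, 0.2309]
tcp_rot: [-3.012, -0.891, 0.0]
wrist_force: [0.4, 0.2, 0.0]
width: 0.376
grip_force: 0.0
```

```bash
python3 - <<'E'
from h import *
u=np.array([-.544,.839,0]);w=np.array([.564,.097,.064])
s=bot.read_state();T=R.from_rotvec(s["tcp_rot"]).as_matrix();print(T.round(3),T[:,1]@-u)
t=w-.011*u+[0,0,.03];print(totool(t-s["tool_pos"]),s["width"])
E
```

```text
[[ 0.839  0.544 -0.   ]
 [ 0.544 -0.839  0.001]
 [ 0.    -0.001 -1.   ]] 0.9999282706939684
[ 0.60561149 -0.43370867  0.1372245 ] 0.3763129970943278
```

Call:
drive_effector(ticks=[[0.046,-0.033,0,0],[0.046,-0.033,0,0],[0.046,-0.033,0,0],[0.046,-0.033,0,0],[0.046,-0.033,0,0]], finger_gap=0)

```text
time: 1.1
tool_pos: [0.401, -0.3404, 0.2314]
tcp_rot: [3.012, 0.89, 0.001]
wrist_force: [-0.1, -0.3, 0.1]
width: -0.002
grip_force: 0.0
```

Call:
drive_effector(ticks=[[0.046,-0.033,0,0],[0.046,-0.033,0,0],[0.046,-0.033,0,0],[0.046,-0.033,0,0],[0.046,-0.033,0,0]])

```text
time: 1.72
tool_pos: [0.5038, -0.0766, 0.2317]
tcp_rot: [3.012, 0.891, 0.001]
wrist_force: [1.3, 0.6, -0.7]
width: 0.001
grip_force: 0.0
```

```bash
cat > go.py <<'E'
from h import *
np.set_printoptions(precision=4,suppress=True)
def go(t):
    s=bot.read_state();T=R.from_rotvec(s["tcp_rot"]).as_matrix()
    print(s["time"],"move",totool(np.array(t)-s["tool_pos"]),"tooly",np.degrees(np.arctan2(T[1,1],T[0,1])),s["width"],"q",s["q"])
E
python3 -c "
from go import *
go(np.array([.564,.097,.094])-.011*np.array([-.544,.839,0]))"
```

```text
1.725 move [ 0.1448 -0.102   0.1377] tooly -57.04070208274607 0.0005444431734626561 q [-0.1996 -0.0526  1.9514 -0.0001  1.2417  0.796 ]
```

Call:
drive_effector(ticks=[[0.045,-0.032,0.02,0],[0.045,-0.032,0.02,0],[0.045,-0.032,0.02,0],[0,0,0.045,0],[0,0,0.0,0]])

```text
time: 2.35
tool_pos: [0.5604, 0.0762, 0.1222]
tcp_rot: [-3.01, -0.894, 0.014]
wrist_force: [-0.1, -0.7, -0.5]
width: 0.001
grip_force: 0.0
```

```bash
python3 -c "
from go import *
go(np.array([.564,.097,.072])-.011*np.array([-.544,.839,0]))
cv2.imwrite('pics/s1.png',cv2.resize(eyes.read_camera('side')[280:440,230:430,::-1],None,fx=4,fy=3.75))"
```

```text
2.35 move [ 0.0148 -0.0043  0.0501] tooly -56.92527641876707 0.0013395741830808227 q [ 0.0912  0.1578  1.9432 -0.0002  1.0497  1.0848]
```

View pics/s1.png

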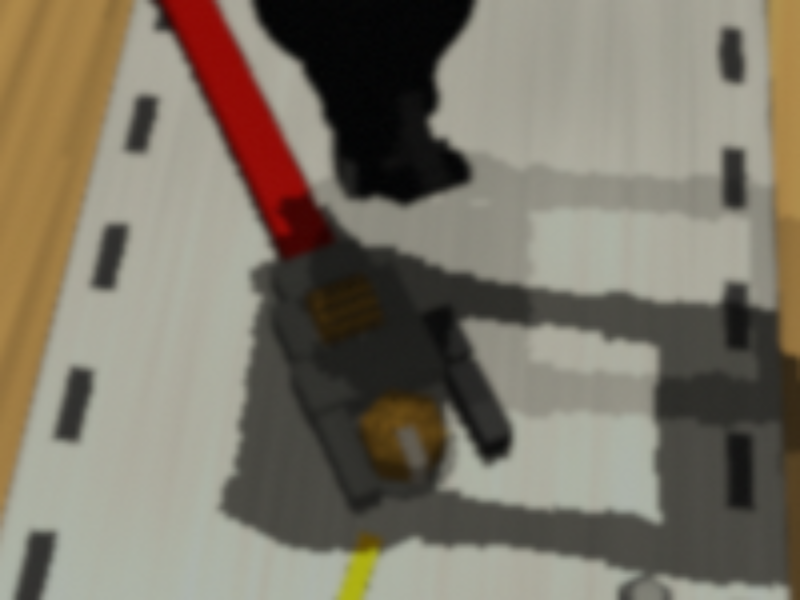

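The closed fingertips are above and behind the worm, which shows at about (345,305) in this crop. Next I'll descend.

Call:
drive_effector(ticks=[[0.0148,-0.0043,0,0],[0,0,0.04,0],[0,0,0,0],[0,0,0,0]])

```text
time: 2.9
tool_pos: [0.5756, 0.0874, 0.0882]
tcp_rot: [3.012, 0.892, 0.004]
wrist_force: [0.0, 1.0, 0.2]
width: -0.002
grip_force: 0.0
```

```bash
python3 -c "
from go import *
go(np.array([.564,.097,.0585])-.011*np.array([-.544,.839,0]))"
```

```text
2.9 move [-0.0046 -0.0034  0.0297] tooly -57.0006120070877 -0.001780679552765347 q [0.1078 0.2182 1.9417 0.0001 0.9793 1.1026]
```

Call:
drive_effector(ticks=[[-0.0046,-0.0034,0.018,0],[0,0,0.006,0],[0,0,0.003,0],[0,0,0.003,0],[0,0,0,0]])

```text
time: 3.52
tool_pos: [0.5678, 0.0876, 0.0572]
tcp_rot: [-3.012, -0.894, 0.003]
wrist_force: [-5.1, -1.3, 10.5]
width: 0.001
grip_force: 4.7
```

```bash
python3 -c "
from go import *
go(np.array([.564,.097,.058])-.011*np.array([-.544,.839,0]))"
```

```text
3.525 move [ 0.0019  0.0011 -0.0008] tooly -56.93986516484009 0.0008908995603855223 q [ 0.1099  0.2457  1.9745 -0.0004  0.9232  1.1039]
```

Call:
drive_effector(ticks=[[0,-0.005,-0.001,0],[0,-0.005,0,0],[0,-0.005,0,0],[0,-0.005,0,0],[0,-0.003,0,0]])

```text
time: 4.15
tool_pos: [0.5578, 0.1055, 0.0593]
tcp_rot: [3.008, 0.894, 0.004]
wrist_force: [-0.2, -6.0, 8.6]
width: -0.002
grip_force: 3.9
```

Call:
drive_effector(ticks=[[0,0,0,0],[0,0,-0.02,0],[0,0,-0.01,0],[0,0.055,-0.01,0],[0,0.04,0,0]])

```text
time: 4.78
tool_pos: [0.6096, 0.0266, 0.0986]
tcp_rot: [3.01, 0.895, 0.004]
wrist_force: [0.2, 0.7, -0.4]
width: -0.0
grip_force: 0.0
```

```bash
python3 -c "
from go import *
go(np.array([.564,.097,.072])-.011*np.array([-.544,.839,0]))
a=eyes.read_camera('top');cv2.imwrite('pics/t2f.png',a[:,:,::-1])
cv2.imwrite('pics/t2.png',cv2.resize(a[220:290,125:230,::-1],None,fx=5,fy=5,interpolation=2))"
```

```text
4.775 move [ 0.0002 -0.0729  0.0265] tooly -56.901110101704184 -0.00034684918968573775 q [ 0.0029  0.2547  1.874  -0.0003  1.0098  0.9961]
```

View pics/t2.png

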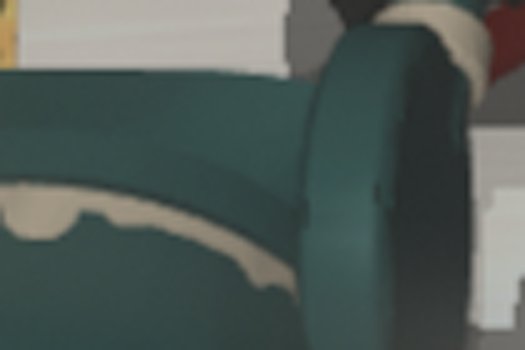

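The arm hides the nut from the top camera, so I'll use the side view.

```bash
python3 -c "
from go import *
a=eyes.read_camera('side');cv2.imwrite('pics/s2f.png',a[:,:,::-1])
cv2.imwrite('pics/s2.png',cv2.resize(a[335:465,255:365,::-1],None,fx=4,fy=4,interpolation=2))"
```

```text
(no output)
```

View pics/s2.png

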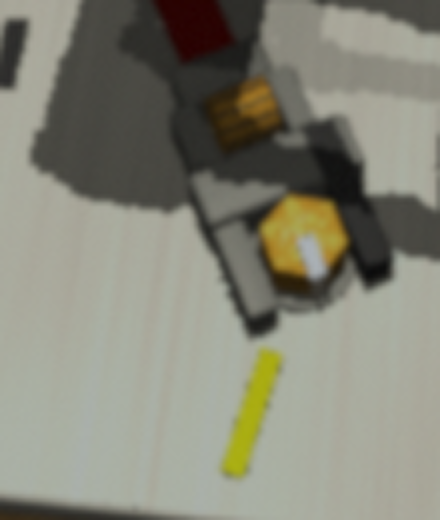

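The movable jaw tip has moved in from (397,265) to (375,280), about 8–9 mm. Wrench and nut are unmoved, so I'll do a second stroke.

Call:
drive_effector(ticks=[[0,-0.045,0,0],[0,-0.028,0,0],[0,0,0.026,0],[0,0,0,0],[0,0,0,0]])

```text
time: 5.5
tool_pos: [0.5679, 0.0888, 0.0715]
tcp_rot: [-3.012, -0.894, 0.0]
wrist_force: [0.3, -0.3, 0.0]
width: -0.001
grip_force: 0.0
```

```bash
python3 -c "
from go import *
go(np.array([.564,.097,.0585])-.011*np.array([-.544,.839,0]))"
```

```text
5.5 move [0.0012 0.002  0.013 ] tooly -56.951500400929994 -0.0008943114595211845 q [0.1117 0.2272 1.9665 0.0001 0.9481 1.1056]
```

Call:
drive_effector(ticks=[[0.001,0.002,0.007,0],[0,0,0.003,0],[0,0,0.003,0],[0,0,0,0],[0,-0.005,0,0]])

```text
time: 6.12
tool_pos: [0.5694, 0.0894, 0.0596]
tcp_rot: [3.006, 0.894, 0.005]
wrist_force: [3.3, -11.9, 5.9]
width: 0.005
grip_force: 5.5
```

Call:
drive_effector(ticks=[[0,-0.005,0,0],[0,-0.005,0,0],[0,-0.005,0,0],[0,-0.003,0,0],[0,0,0,0]])

```text
time: 6.75
tool_pos: [0.5606, 0.106, 0.0606]
tcp_rot: [3.009, 0.894, 0.01]
wrist_force: [3.6, -5.4, 7.1]
width: -0.001
grip_force: 3.4
```

Call:
drive_effector(ticks=[[0,0,-0.02,0],[0,0,-0.02,0],[0,0.055,0,0],[0,0.04,0,0],[0,0,0,0]])

```text
time: 7.38
tool_pos: [0.6105, 0.025, 0.0983]
tcp_rot: [3.013, 0.889, 0.001]
wrist_force: [-1.0, 0.3, -0.9]
width: 0.003
grip_force: 0.0
```

```bash
python3 -c "
from go import *
go(np.array([.564,.097,.072])-.011*np.array([-.544,.839,0]))
a=eyes.read_camera('side');cv2.imwrite('pics/s3f.png',a[:,:,::-1])
cv2.imwrite('pics/s3.png',cv2.resize(a[335:465,255:365,::-1],None,fx=4,fy=4,interpolation=2))"
```

```text
7.375 move [ 0.     -0.0748  0.0262] tooly -57.12945786514996 0.002925523619250297 q [ 0.0003  0.2578  1.8708 -0.0004  1.012   0.9976]
```

View pics/s3.png

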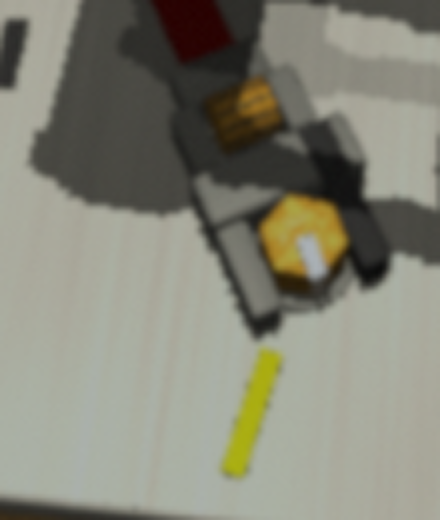

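The jaw tip has barely changed, now about (372,282), and looks to be against the nut. A firmer confirming stroke follows, and I'll compare the images numerically.

Call:
drive_effector(ticks=[[0,-0.045,0,0],[0,-0.028,0,0],[0,0,0.026,0],[0,0,0,0],[0,0,0.007,0]])

```text
time: 8.05
tool_pos: [0.5697, 0.0888, 0.0659]
tcp_rot: [3.012, 0.894, 0.002]
wrist_force: [0.7, 0.4, 0.2]
width: 0.002
grip_force: 0.0
```

Call:
drive_effector(ticks=[[0,0,0.004,0],[0,0,0.003,0],[0,0,0,0],[0,-0.005,0,0],[0,-0.005,0,0]])

```text
time: 8.68
tool_pos: [0.5678, 0.0937, 0.0607]
tcp_rot: [3.005, 0.893, 0.01]
wrist_force: [4.6, -8.2, 6.1]
width: 0.0
grip_force: 3.6
```

Call:
drive_effector(ticks=[[0,-0.005,0,0],[0,-0.005,0,0],[0,-0.002,0,0],[0,0,0,0]])

```text
time: 9.18
tool_pos: [0.5609, 0.106, 0.0609]
tcp_rot: [3.009, 0.893, 0.01]
wrist_force: [2.2, -2.7, 7.2]
width: -0.002
grip_force: 3.3
```

Call:
drive_effector(ticks=[[0,0,-0.02,0],[0,0,-0.02,0],[0,0.055,0,0],[0,0.04,0,0],[0,0,0,0]])

```text
time: 9.8
tool_pos: [0.611, 0.0246, 0.0987]
tcp_rot: [3.012, 0.888, 0.003]
wrist_force: [0.2, 0.1, -0.6]
width: -0.001
grip_force: 0.0
```

```bash
python3 -c "
from go import *
go(np.array([.564,.097,.072])-.011*np.array([-.544,.839,0]))
a=eyes.read_camera('side')[:,:,::-1];cv2.imwrite('pics/s4f.png',a)
b=cv2.imread('pics/s3f.png');c=cv2.imread('pics/s2f.png')
ff=lambda p:np.float32(cv2.cvtColor(np.ascontiguousarray(p),6))
for n,(r0,r1,c0,c1) in dict(movtip=(388,408,342,356),fixtip=(385,420,308,326),nut=(382,410,320,342)).items():
  for l,(p,q) in dict(s2_s3=(c,b),s3_s4=(b,a)).items():
    w=cv2.createHanningWindow((c1-c0,r1-r0),5)
    print(n,l,cv2.phaseCorrelate(ff(p[r0:r1,c0:c1]),ff(q[r0:r1,c0:c1]),w), np.abs(ff(p)-ff(q))[r0:r1,c0:c1].mean())
"
```

```text
9.8 move [-0.0002 -0.0754  0.0266] tooly -57.149524308740745 -0.00074996963141864 q [-0.0002  0.2576  1.8701 -0.0006  1.0119  0.9976]
movtip s2_s3 ((-0.1391377881699576, -0.2848441061464797), 0.9926580341657003) 7.5642858
movtip s3_s4 ((0.8189539801313712, 0.08416825142365525), 1.0026211142539978) 4.178571
fixtip s2_s3 ((0.29015508525423783, -0.45578806342749445), 1.0652404192053242) 8.7650795
fixtip s3_s4 ((0.9834166544413634, -0.3543303818417236), 0.8795689314971735) 11.373015
nut s2_s3 ((-0.030499152019638487, -0.2216486918688254), 0.8865779254171583) 3.4724026
nut s3_s4 ((0.13640602251159706, 0.09597425015377858), 0.9430930319759581) 2.6818182
```

```bash
python3 - <<'E'
from go import *
i=eyes.camera_info("side");E=np.linalg.inv(i["extrinsics"])
def pr(P): 
    c=E[:3,:3]@P.T+E[:3,3:];p=i["intrinsics"]@c;return (p[:2]/p[2]).T.astype(np.float32)
u=np.array([-.544,.839,0]);v=np.array([-.839,-.544,0])
n=atz("side",(330.8,394.5),.052)
ys=np.arange(-32,46,2)/1000
print("y ",(ys*1000).astype(int))
for x in(.009,.013,.016):
  for f in("side0","s2f","s3f","s4f"):
    im=cv2.GaussianBlur(cv2.imread(f"pics/{f}.png"),(0,0),.6);p=pr(n+x*u+ys[:,None]*v)
    g=cv2.remap(im,p[:,:1],p[:,1:],1)[:,0]
    print(x,f,g.mean(1).astype(int))
E
```

```text
y  [-32 -30 -28 -26 -24 -22 -20 -18 -16 -14 -12 -10  -8  -6  -4  -2   0   2
   4   6   8  10  12  14  16  18  20  22  24  26  28  30  32  34  36  38
  40  42  44]
0.009 side0 [ 70  55  79  93  94  90  83  63  39  36  47  63  80  91 111 132 138 129
 109  92  84  76  71  79  95 114 108  67  29  23  32  37  36  37  45  74
 112 131 135]
0.009 s2f [ 66  96 117 119 116 110  93  59  38  43  60  80  99 115 139 164 171 161
 136 116 106  95  76  52  36  39  46  47  47  47  51  62  69  71  72  70
  70  70  70]
0.009 s3f [ 77  75 106 119 119 115 106  78  48  46  60  81 100 115 139 164 172 161
 136 116 106  94  74  53  42  45  47  48  47  48  54  65  70  71  72  71
  70  70  71]
0.009 s4f [114  69  82 111 119 118 113 103  77  56  61  81 101 115 140 164 172 161
 137 116 106  94  74  51  39  43  47  47  47  47  53  63  69  71  72  71
  70  70  71]
0.013 side0 [ 72  55  78  93  93  90  84  68  41  25  22  25  34  59  97 124 128 109
  76  48  36  44  67  91 113 126 106  61  26  23  32  36  36  37  44  74
 115 132 134]
0.013 s2f [ 70 100 118 119 116 109  91  60  38  30  29  33  45  75 123 154 159 136

[... 408 characters left out ...]
  70
  70  70  70]
0.016 side0 [ 63  48  65  76  75  73  74  67  52  36  26  23  23  35  58  77  74  61
  41  33  42  66  87 106 124 131 114  69  30  21  26  28  29  31  47  87
 121 132 133]
0.016 s2f [ 70  96 114 116 112 107  95  77  60  46  35  30  30  46  74  97  95  78
  54  43  55  79  81  50  30  38  45  46  46  47  59  76  77  72  70  70
  70  69  68]
0.016 s3f [ 70  74 106 118 117 112 104  84  62  46  35  30  30  45  74  97  94  78
  54  44  54  71  58  32  32  42  46  46  46  48  57  71  73  72  71  70
  70  70  69]
0.016 s4f [125  75  78 109 119 118 113 105  82  52  35  31  30  46  74  98  94  78
  54  43  55  80  79  47  31  39  45  44  43  44  53  67  73  72  71  70
  70  70  69]
```

The profile gives an opening of about 32, 31 and then 30 mm over the strokes. The movable jaw is on the nut and the fixed jaw is being drawn in. One more stroke should make sure it's tight.

Call:
drive_effector(ticks=[[0,-0.045,0,0],[0,-0.028,0,0],[0,0,0.026,0],[0,0,0,0],[0,0,0.007,0]])

```text
time: 10.48
tool_pos: [0.5699, 0.0887, 0.066]
tcp_rot: [3.012, 0.894, 0.002]
wrist_force: [0.8, -0.1, 0.2]
width: -0.0
grip_force: 0.0
```

Call:
drive_effector(ticks=[[0,0,0.004,0],[0,0,0.003,0],[0,0,0,0],[0,-0.005,0,0],[0,-0.005,0,0]])

```text
time: 11.1
tool_pos: [0.5678, 0.094, 0.0607]
tcp_rot: [3.006, 0.893, 0.01]
wrist_force: [4.3, -7.6, 6.7]
width: 0.0
grip_force: 3.5
```

Call:
drive_effector(ticks=[[0,-0.005,0,0],[0,-0.005,0,0],[0,-0.002,0,0],[0,0,0,0]])

```text
time: 11.6
tool_pos: [0.5609, 0.1059, 0.0608]
tcp_rot: [3.009, 0.893, 0.01]
wrist_force: [1.7, -4.4, 7.6]
width: 0.0
grip_force: 3.3
```

Call:
drive_effector(ticks=[[0,0,-0.02,0],[0,0,-0.02,0],[0,0.055,0,0],[0,0.04,0,0],[0,0,0,0]])

```text
time: 12.22
tool_pos: [0.611, 0.0247, 0.0987]
tcp_rot: [3.012, 0.888, 0.003]
wrist_force: [0.3, 0.3, -0.7]
width: 0.001
grip_force: 0.0
```

```bash
cat > prof.py <<'E'
from go import *
i=eyes.camera_info("side");E=np.linalg.inv(i["extrinsics"])
def pr(P): 
    c=E[:3,:3]@P.T+E[:3,3:];p=i["intrinsics"]@c;return (p[:2]/p[2]).T.astype(np.float32)
u=np.array([-.544,.839,0]);v=np.array([-.839,-.544,0])
n=atz("side",(330.8,394.5),.052)
E
python3 - <<'E'
from prof import *
cv2.imwrite('pics/s5f.png',eyes.read_camera('side')[:,:,::-1])
go([.6,0,.1])
ys=np.arange(-32,46,2)/1000
for x in(.009,.013):
  for f in("s4f","s5f"):
    im=cv2.GaussianBlur(cv2.imread(f"pics/{f}.png"),(0,0),.6);p=pr(n+x*u+ys[:,None]*v)
    print(x,f,cv2.remap(im,p[:,:1],p[:,1:],1)[:,0].mean(1).astype(int))
E
```

```text
12.275 move [-0.0222  0.0164 -0.0017] tooly -57.10407930555294 0.002106699215822603 q [0.0015 0.257  1.8718 0.0002 1.0126 0.9981]
0.009 s4f [114  69  82 111 119 118 113 103  77  56  61  81 101 115 140 164 172 161
 137 116 106  94  74  51  39  43  47  47  47  47  53  63  69  71  72  71
  70  70  71]
0.009 s5f [114  67  78 108 120 119 114 100  71  52  60  80 101 115 139 164 172 163
 139 116 104  91  72  50  39  44  48  48  47  47  54  65  70  72  72  71
  71  70  71]
0.013 s4f [123  73  81 111 120 118 114 104  76  42  30  33  45  76 123 155 159 137
  97  63  47  50  49  33  27  40  47  48  47  46  50  62  71  72  71  70
  70  70  70]
0.013 s5f [131  79  78 108 120 119 114 102  73  41  29  33  45  76 123 154 160 140
 100  64  46  48  43  28  27  40  47  48  47  47  53  64  71  72  71  70
  70  70  70]
```

The jaws are tight, with no change between strokes. Next I'll put the closed fingers beside the handle, on its +x side.

Call:
drive_effector(ticks=[[0.040,0.02,0,0],[0,0.035,0,0],[0,0,0,0],[0,0,0,0]])

```text
time: 12.78
tool_pos: [0.6715, 0.0038, 0.0977]
tcp_rot: [-3.011, -0.893, 0.002]
wrist_force: [-1.0, 0.6, 0.7]
width: 0.0
grip_force: 0.0
```

```bash
python3 -c "
from go import *
go([.673,-.0016,.036])"
```

```text
12.775 move [-0.0016  0.0054  0.0617] tooly -56.945726292549004 0.00016527280228799976 q [-0.0318  0.3641  1.7313  0.0006  1.0479  0.9618]
```

Call:
drive_effector(ticks=[[-0.001,0.005,0.03,0],[0,0,0.02,0],[0,0,0.01,0],[0,0,0,0],[0,0,0,0]])

```text
time: 13.4
tool_pos: [0.6752, -0.0017, 0.0392]
tcp_rot: [3.011, 0.894, 0.002]
wrist_force: [-0.4, 0.5, 0.3]
width: -0.001
grip_force: 0.0
```

Call:
drive_effector(ticks=[[-0.006,0,0,0],[-0.006,0,0,0],[0,0,0,0]])

```text
time: 13.78
tool_pos: [0.6645, -0.0088, 0.039]
tcp_rot: [3.012, 0.893, 0.001]
wrist_force: [0.5, 0.4, 0.9]
width: -0.001
grip_force: 0.4
```

```bash
python3 -c "
from go import *
go([.673,-.0016,.036])"
```

```text
13.775 move [ 0.011  -0.0015  0.003 ] tooly -56.98465960001911 -0.0006550166232652237 q [-0.0508  0.4149  1.7837  0.      0.9421  0.9437]
```

Call:
drive_effector(ticks=[[-0.01,0.0012,0.002,0.05],[-0.01,0.0012,0,0.05],[-0.01,0.0012,0,0.05],[-0.01,0.0012,0,0.05],[-0.01,0.0012,0,0.05]])

```text
time: 14.4
tool_pos: [0.6236, -0.0366, 0.037]
tcp_rot: [-3.1, -0.508, -0.003]
wrist_force: [0.9, 1.1, 0.7]
width: -0.002
grip_force: 1.3
```

Call:
drive_effector(ticks=[[-0.01,0.0012,0,0.05],[-0.01,0.0012,0,0.05],[-0.01,0.0012,0,0.05],[-0.01,0.0012,0,0.05],[0,0,0,0]])

```text
time: 15.02
tool_pos: [0.5848, -0.0513, 0.0364]
tcp_rot: [-3.135, -0.199, 0.001]
wrist_force: [0.0, 0.7, 0.5]
width: -0.001
grip_force: 0.0
```

```bash
python3 - <<'E'
from prof import *
a=eyes.read_camera('side');cv2.imwrite('pics/s6f.png',a[:,:,::-1])
go([.6,0,.037])
cv2.imwrite('pics/s6.png',cv2.resize(a[265:465,225:425,::-1],None,fx=3,fy=3,interpolation=2))
E
```

```text
15.075 move [ 0.0214 -0.049  -0.0007] tooly -82.69462278271672 -0.002700264218483846 q [-0.1299  0.2936  1.9589 -0.0002  0.8897  1.3136]
```

View pics/s6.png

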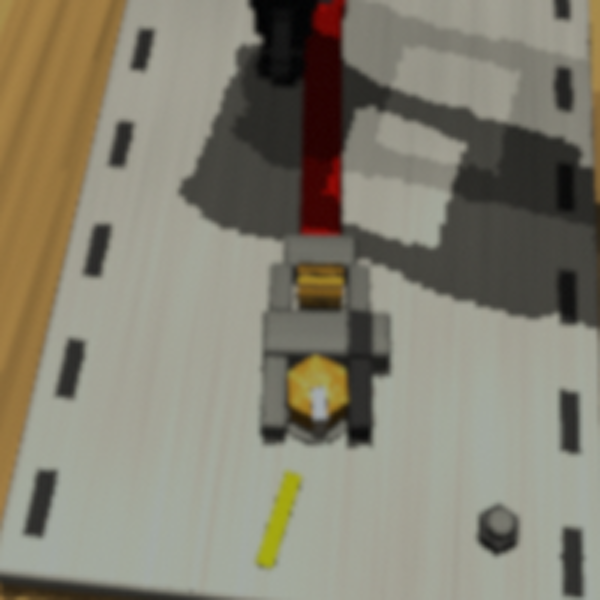

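The nut is turning with the wrench. The nut centre is (317,387) in the crop, the stripe corner about (320,415), the handle base (321,232), a handle point (323,120), and the mark runs from (293,476) to (266,565).

```bash
python3 - <<'E'
from prof import *
f=lambda p,z: atz("side",(p[0]/3+225,p[1]/3+265),z)
n6=f((317,387),.052);a=f((321,232),.046);b=f((323,120),.046);m=f((279,520),.030)
ang=lambda d:np.degrees(np.arctan2(d[1],d[0]))
print(n6,"handle",ang(a-b),"nut-handle",ang(n6-b),"mark",ang(m-n6),ang(m-n), "handlelen",np.linalg.norm(a[:2]-n6[:2]))
# start handle from side0: ring
print("start",ang(n-atz("side",(274.5,272),.046)))
E
```

```text
[0.5317 0.1459 0.052 ] handle 97.91490121058813 nut-handle 97.66904673243623 mark 81.52752822773994 81.12130785064275 handlelen 0.09164126413692224
start 122.8549908931799
```

Call:
drive_effector(ticks=[[-0.009,0.001,0,0.045],[-0.009,0.001,0,0.045],[-0.009,0.001,0,0.045],[-0.009,0.001,0,0.045],[-0.009,0.001,0,0.045]])

```text
time: 15.7
tool_pos: [0.5415, -0.058, 0.0365]
tcp_rot: [3.138, -0.155, 0.002]
wrist_force: [2.7, -0.6, 0.3]
width: 0.001
grip_force: 1.0
```

Call:
drive_effector(ticks=[[-0.009,0.001,0,0.045],[0,0,0,0],[0.02,0,0,0],[0.02,0,0,0],[0,0,-0.04,0]])

```text
time: 16.32
tool_pos: [0.5694, -0.0634, 0.0729]
tcp_rot: [-3.133, 0.222, 0.013]
wrist_force: [-0.0, -0.6, 0.5]
width: -0.001
grip_force: 0.0
```

Call:
drive_effector(ticks=[[0,0.05,-0.04,0],[0,0.03,-0.04,0],[0,0,0,0]])

```text
time: 16.7
tool_pos: [0.563, -0.1445, 0.1597]
tcp_rot: [3.131, -0.227, 0.012]
wrist_force: [0.4, 0.5, -0.4]
width: 0.001
grip_force: 0.0
```

```bash
python3 - <<'E'
from prof import *
a=eyes.read_camera('side');cv2.imwrite('pics/s7f.png',a[:,:,::-1])
go([.6,0,.037])
cv2.imwrite('pics/s7.png',cv2.resize(a[265:465,225:425,::-1],None,fx=3,fy=3,interpolation=2))
E
```

```text
16.75 move [ 0.0173 -0.147   0.1202] tooly -98.25574727796648 0.001019154755812859 q [-0.2923  0.14    1.8933  0.0002  1.1048  1.4225]
```

View pics/s7.png

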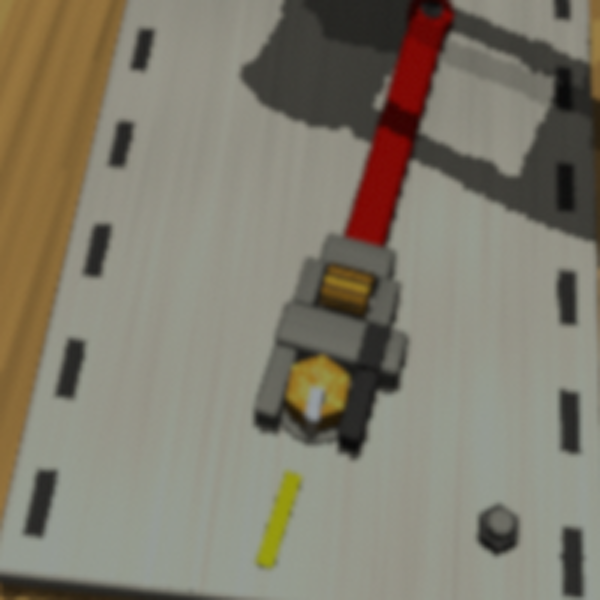

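The nut is at (318,388), and the handle axis runs from (366,240) to (413,62). The stripe points down-left towards the mark, the jaws are closed, and the arm is clear. I'll check the angle.

```bash
python3 - <<'E'
from prof import *
f=lambda p,z: atz("side",(p[0]/3+225,p[1]/3+265),z)
a=f((366,240),.046);b=f((413,62),.046);m=f((279,520),.030);n7=f((318,388),.052)
s=f((313,415),.052)
ang=lambda d:np.degrees(np.arctan2(d[1],d[0]))
print("handle",ang(a-b),"nut-handle",ang(n7-b),"mark",ang(m-n),"stripe",ang(s-n7),"len",np.linalg.norm(a[:2]-n7[:2]))
E
```

```text
handle 84.32792471969368 nut-handle 83.29199140456487 mark 81.12130785064275 stripe 88.72694897947517 len 0.09151425254261346
```

```bash
python3 - <<'E'
from prof import *
def st(f):
    im=cv2.imread(f"pics/{f}.png").astype(np.float32);t=np.radians(np.arange(40,171,2));o=0
    for r in(.008,.010,.012):
        p=pr(n+r*np.c_[np.cos(t),np.sin(t),0*t]);o=o+cv2.remap(im,p[:,:1],p[:,1:],1)[:,0,0]
    w=np.clip(o-o.max()*.5,0,None);return np.degrees((w*t).sum()/w.sum())
for f in("side0","s5f","s6f","s7f"):print(f,st(f))
E
```

```text
side0 120.941122588236
s5f 121.56227460550194
s6f 100.95479378363294
s7f 82.45251252736934
```

```bash
python3 -c "
from workcell import bot, eyes, order
print(order.finish_job())"
```

```text
the job is handed in; nothing more can be done
None
```

I rolled the jaws tight on the nut and swung the wrench about 0.68 rad clockwise, which puts the stripe within about 1–2° of the yellow mark; the wrench is left lying on the nut, the arm never went near the spare wrench, and I handed the job in (no verdict was returned).

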